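# Find the thread start and screw the blue cap home

### The arm

A 6-joint arm with a two-finger parallel gripper is mounted at the origin on a cart in front of the work surface, level with it; the furniture and walls round the work are solid. World frame = base frame: x ahead of the robot, y to its left, z up, the work surface at z = 0. Lengths are in m, angles in rad, forces in N, time in s.
With the tool pointing down it reaches from about 0.425 to 0.925 m from the base axis. Payload 12.5 kg.
Tool frame: the origin (TCP) lies on the centre line of the jaws, within the pads' length; the fingertips stand r.tip_extent ahead of it and the grasp point (between the pads) lies 8 mm behind it (r.tip_extent is the distance from the TCP to the fingertips, in m); z points along the fingers, y is the direction in which the jaws open and shut (so a half turn about z gives the same grasp; the last joint's range is limited). The gripper opens to 85 mm and grips with 20 to 120 N. Pads are 22 mm wide; open, the fingers measure 114 mm over their backs; the gripper's body (76 mm by 85 mm) begins 54 mm behind the grasp point. The pads swing forward as they close: fully open they stand 13 mm farther back than shut.
Start: joints at [-1.417, 0.491, 1.559, -0, 1.092, -0.106], TCP at [0.161, -0.604, 0.242] pointing down, gripper open.
Joint ranges: [-3.1, 3.1], [-0.84, 2.19], [0.05, 2.79], [-1.13, 4.28], [0.06, 2.93], [-2.69, 2.69]. Speed limits (rad/s): [2.22, 2.22, 2.79, 3.14, 3.14, 3.14].

### API

Orientations are given as [roll, pitch, yaw] about the fixed x, y, z axes, in that order (R = Rz(yaw) Ry(pitch) Rx(roll)).
In Python, from cell import r gives the robot as it stands.
- The arm moves only by the tool play_rows, never from a script. Its argument "moves" is a list of rows, each a list of 6 numbers: the shift along the tool's x, y, z in mm, then the turn, a rotation vector about the tool's x, y, z in degrees. In form: [[x, y, z, rx, ry, rz], ...]. A call has 1 to 10 rows; each row shifts and turns the pose as measured when the row begins, along the tool's axes as they then stand; what a row does not reach is not made up. A row lasts 1/12 s, in which the tool goes at most 41.7 mm and 7.16 degrees, less where a joint would pass 70% of its speed; a pose out of reach is approached as far as the arm can. A call is refused whole if a number of a shift passes 41.7 or a number of a turn 7.16, either way. A call with a gripper value outside its range is refused whole. "claw" is the closure, from 0 (fully open) to 1 (shut), set as the call begins (left out, the last holds). The fingers move at their own pace and stop on an object; the grip force is fixed at half the most. Time passes only in rows, so rows that do not move let the fingers close. It gives the time, the measured TCP pose, the force and the opening at its end, in the units of the state.
- r.state(): the state, without advancing time (a new reading comes with each control period).
- r.grab_frame(name): name is "scene" or "top"; returns the picture (400x640x3 uint8, blue, green, red); there is no depth.
- r.camera_params(name): a dict with "fx", "fy", "cx", "cy" (pixels), "D" ([k1, k2, p1, p2, k3] as OpenCV has them; the pictures are not rectified), "rvec" (rotation vector, rad) and "tvec" (3), from world to camera coordinates, as OpenCV has them. Camera axes: x right, y down, z forward; pixel columns grow to the right and rows downward; lengths in m; the calibration is good to about 2 mm. A picture is of the moment at which its call begins. camera_params takes no time and is no camera call.
- r.close_job(): hands the job in, once; it reports no verdict.
The state is a dict: "time": time; "q": joint angles; "joint_vel": joint speeds; "joint_torque": joint torques, N m; "tcp_pos": TCP position; "tool_rot": TCP orientation; "ft_force": force on the tool from outside, world axes, zero at the start; "ft_torque": the same for the moment, N m; "opening": finger opening in m.
Only numpy, scipy, OpenCV 4.12 (cv2) and the standard library are available. Lean on these libraries where they do the work, as an engineer would, in place of code of your own. Each camera call takes 0.05 s, during which the arm holds its last target.

### The job

The blue screw cap stands too high on its amber jar because its lugs were never let into the thread. Without lifting it off, take it by its wing grip and turn it backward (anticlockwise seen from above) until its white mark meets the white rib on the jar and it can drop down, let or press it down, then turn it forward (clockwise) until its white mark has come round to the yellow rib, and let go. The red-capped jar is already closed: leave it and the small black-capped vial alone.

Things in the scene. Friction and masses are not known exactly. Their poses are not given: they have to be found in the camera images.
- blue_cap: Loose blue cap, 74 mm wide, 80 g; origin on its axis at the skirt's lower edge, z up. Flat top 22 mm above origin; on it a wing grip 52 mm long along x, 14 mm thick in y, from 22 to 56 mm above origin: pinch it across y at 45 mm. White mark toward +x. Starts with origin 91.5 mm above the jar's, x axis 32 to 56 degrees clockwise (from above) of the jar's x; about 2 mm play round the neck.
- blue_jar: Fixed amber jar under the blue cap, 88 mm wide, foot 108 mm; origin: centre of underside, z = axis the cap turns on. White rib toward +x (thread start), yellow rib 56 degrees clockwise of it (closed). With the cap's x within 10 degrees of the jar's x it drops 9.5 mm (its origin 82 mm above the jar's), only there; then it turns clockwise, level, to a hard stop at 64 degrees, anticlockwise 14.
- red_cap: Cap of the same make in red, on a second, identical jar that is already closed. Origin as for the blue cap; 74 mm wide, top of its wing grip 138 mm above the bench. Not to be touched or turned.
- vial: Small loose glass vial with a black cap, 19 mm wide, 54 mm high, standing between the jars; origin: centre of its underside. A bystander.

How it is judged:
By the outcome, as a careful person would: the job done as asked, in the order asked, and still so for the second after the job is handed in, with the robot touching nothing.
It also fails if it takes over 35 s, if anything falls off the work surface, if the arm or the gripper's body presses on something with over 40 N, if the wrist force passes 120 N, or if a joint passes its speed limit or range.

## Working session

There is one attempt and no reset: what is moved stays moved. The work goes in short steps, Python scripts to look and compute and a tool call to move; the robot and the scene stay as the last step left them, time stands still between calls to the robot, and variables do not carry over. Pictures are saved under pics/ and viewed, and the job is handed in when it is done.

Besides the shell and the picture viewer there is one more tool, called after ">>>" as a command line: name --pt "numbers of a row" for each row, then --argument value for the rest. play_rows: Moves the arm, as the interface text tells. Its arguments: {"type":"object","properties":{"moves":{"type":"array","items":{"type":"array","items":{"type":"number"}}},"claw":{"type":"number"}},"required":["moves"]}

```bash
ls; mkdir -p pics; python3 - <<'E'
from cell import r
import cv2
s=r.state(); print(s, r.tip_extent)
for n in("scene","top"):
    im=r.grab_frame(n); cv2.imwrite(f"pics/{n}0.png",im); print(n,r.camera_params(n))
E
```

```text
pics
{'time': 0.0, 'q': array([-1.41657043e+00,  4.91581919e-01,  1.55947260e+00,  3.27643349e-05,
        1.09166832e+00, -1.05633195e-01]), 'joint_vel': array([ 0.00055876, -0.00320772, -0.00083633, -0.00048638, -0.00051849,
       -0.00077745]), 'joint_torque': array([-1.69708230e-03, -6.18452525e+01, -2.61598939e+01, -1.65264732e-04,
        4.03023121e-03,  5.32557209e-06]), 'tcp_pos': array([ 0.16056587, -0.60380063,  0.24170586]), 'tool_rot': array([-3.14047183e+00, -1.48059099e-04,  2.59843886e-01]), 'ft_force': array([-0.05577911, -1.16995747,  0.20803155]), 'ft_torque': array([ 0.02501248, -0.01153815,  0.0273377 ]), 'opening': 0.08515818527989633} 0.011
scene {'fx': 396.66143731571725, 'fy': 396.66143731571725, 'cx': 320.74221575336395, 'cy': 206.30674375229344, 'D': array([0.00091942, 0.        , 0.        , 0.        , 0.        ]), 'rvec': array([ 1.86550933, -0.98993239,  0.56649108]), 'tvec': array([-0.33601425,  0.24869536,  0.5817394 ])}
top {'fx': 450.70829859026554, 'fy': 450.70829859026554, 'cx': 318.5737882375695, 'cy': 199.3163891100786, 'D': array([-0.00596384,  0.        ,  0.        ,  0.        ,  0.        ]), 'rvec': array([ 2.14693941, -2.14960497,  0.2338172 ]), 'tvec': array([-0.12175118,  0.48143195,  0.92202135])}
```

View pics/scene0.png

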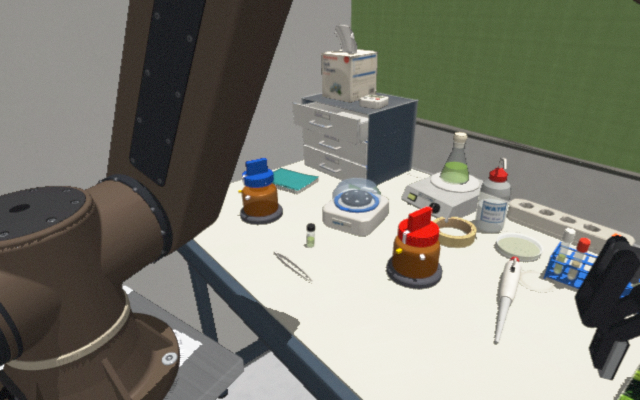

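View pics/top0.png

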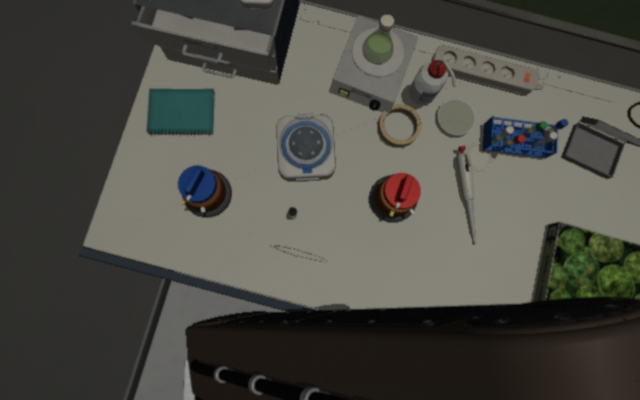

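The scene view shows the blue-capped jar at about (260,190) and the red one at (416,245). In the top view they are at (202,190) and (400,193), with the vial at (292,212). I'll zoom in on the blue jar next.

```bash
python3 - <<'E'
import cv2,numpy as np
a=cv2.imread("pics/top0.png")[155:225,165:245]; b=cv2.imread("pics/scene0.png")[150:230,225:300]
a=cv2.resize(a,(400,350),interpolation=cv2.INTER_CUBIC)
b=cv2.resize(b,(375,400),interpolation=cv2.INTER_CUBIC)
o=np.zeros((400,790,3),np.uint8); o[:350,:400]=cv2.convertScaleAbs(a,alpha=1.5); o[:400,410:785]=b
cv2.imwrite("pics/z0.png",o)
E
```

```text
(no output)
```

View pics/z0.png

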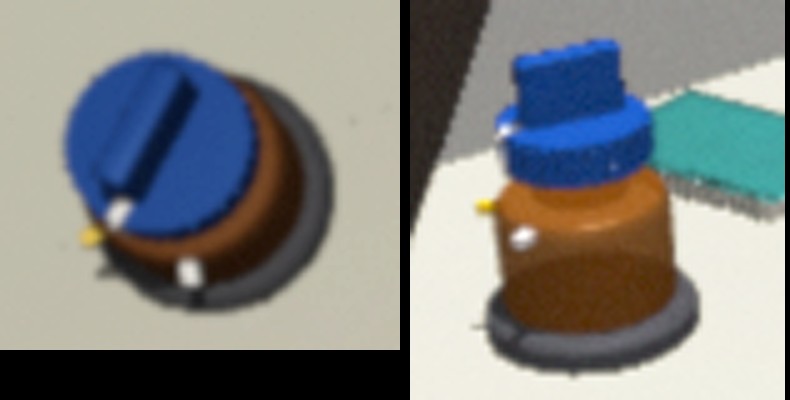

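```bash
cat > h.py <<'E'
import numpy as np,cv2
def cam(r,n):
    p=r.camera_params(n);K=np.array([[p['fx'],0,p['cx']],[0,p['fy'],p['cy']],[0,0,1]])
    R=cv2.Rodrigues(p['rvec'])[0]; return K,p['D'],R,p['tvec'],p['rvec']
def rays(c,uv):
    K,D,R,t,_=c
    n=cv2.undistortPoints(np.array(uv,float).reshape(-1,1,2),K,D).reshape(-1,2)
    return -R.T@t,(np.c_[n,np.ones(len(n))]@R)
def plane(c,uv,z):
    o,d=rays(c,uv); return o+d*((z-o[2])/d[:,2])[:,None]
def tri(c1,u1,c2,u2):
    o1,d1=rays(c1,[u1]);o2,d2=rays(c2,[u2]);d1=d1[0];d2=d2[0]
    A=np.c_[d1,-d2];s=np.linalg.lstsq(A,o2-o1,rcond=None)[0]
    a=o1+s[0]*d1;b=o2+s[1]*d2;return (a+b)/2,np.linalg.norm(a-b)
def proj(c,P):
    K,D,R,t,rv=c; return cv2.projectPoints(np.array(P,float).reshape(-1,1,3),rv,t,K,D)[0].reshape(-1,2)
def blobs(m,off):
    n,l,s,ce=cv2.connectedComponentsWithStats(m.astype(np.uint8))
    return [(tuple((ce[i]+off).round(2)),int(s[i,4])) for i in range(1,n) if s[i,4]>=3]
E
python3 - <<'E'
from cell import r
from h import *
for n,(x0,x1,y0,y1) in (("top",(165,245,155,225)),("scene",(235,300,150,230))):
    im=cv2.imread(f"pics/{n}0.png")[y0:y1,x0:x1]; h=cv2.cvtColor(im,cv2.COLOR_BGR2HSV)
    H,S,V=h[...,0],h[...,1],h[...,2]
    blue=(H>100)&(H<130)&(S>130)
    near=cv2.dilate(((S>130)).astype(np.uint8),np.ones((7,7)))>0
    print(n,"blue",[b for b in blobs(blue,(x0,y0)) if b[1]>50],
     "yel",blobs((H>20)&(H<32)&(S>150)&(V>110),(x0,y0)))
    print("white",blobs((S<60)&(V>(150 if n=="top" else 170))&near,(x0,y0)))
    if n=="top":
        # cap rim and wing-top
        print(np.percentile(V[blue],[5,25,50,75,95]))
        # foot
        foot=(S<90)&(V<100); c=max(cv2.findContours((foot|blue|((S>130))).astype(np.uint8),cv2.RETR_EXTERNAL,cv2.CHAIN_APPROX_NONE)[0],key=cv2.contourArea)
        cv2.imwrite("pics/v.png",cv2.resize(V,None,fx=7,fy=7,interpolation=cv2.INTER_NEAREST)*2)
E
```

```text
top blue [((np.float64(197.26), np.float64(183.37)), 1030)] yel [((np.float64(183.33), np.float64(201.67)), 3)]
white []
[ 36.  84.  96.  99. 100.]
scene blue [((np.float64(257.75), np.float64(173.17)), 665)] yel [((np.float64(240.0), np.float64(190.5)), 6)]
white [((np.float64(290.58), np.float64(168.73)), 52), ((np.float64(274.8), np.float64(169.13)), 15), ((np.float64(243.17), np.float64(176.0)), 6), ((np.float64(239.95), np.float64(192.44)), 85), ((np.float64(278.46), np.float64(196.03)), 37), ((np.float64(247.08), np.float64(196.67)), 12)]
```

View pics/v.png

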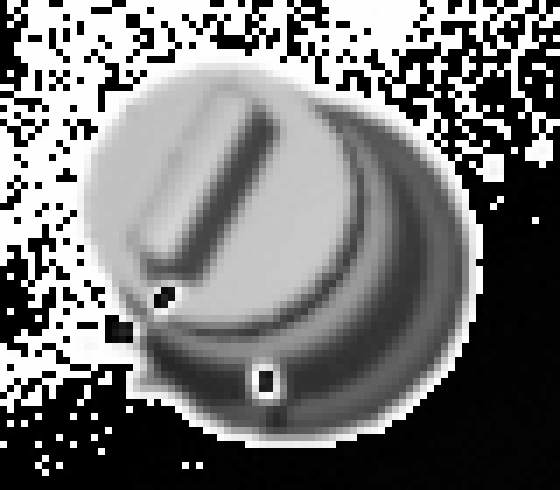

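```bash
python3 - <<'E'
from cell import r
from h import *
T=cam(r,"top");S=cam(r,"scene")
P={}
for k,u,v in (("mark",(187.7,196.9),(243.6,175.9)),("yel",(183.2,201.8),(239.9,190.7)),("rib",(202.4,208.8),(247.1,196.8))):
    P[k],e=tri(T,u,S,v); print(k,P[k].round(4),round(e,4))
im=cv2.imread("pics/top0.png")[155:225,165:245]; h=cv2.cvtColor(im,cv2.COLOR_BGR2HSV);H,Sa,V=cv2.split(h)
top=((H>100)&(H<130)&(Sa>130)).astype(np.uint8)
lit=(top&(V>70)).astype(np.uint8)
c=max(cv2.findContours(lit,cv2.RETR_EXTERNAL,cv2.CHAIN_APPROX_NONE)[0],key=cv2.contourArea)
hull=cv2.convexHull(c).reshape(-1,2)
e=cv2.fitEllipse(c.reshape(-1,2).astype(np.float32)); print("ellipse",e)
uv=np.array(e[0])+(165,155)
cap=plane(T,[uv],.1135)[0]; print("cap c",cap.round(4))
q=plane(T,c.reshape(-1,2)+(165,155),.1135)[:,:2]; 
(cx,cy),rad=cv2.minEnclosingCircle(q.astype(np.float32));print("minc",cx,cy,rad)
# foot: dark grey
foot=cv2.inRange(im,(0,0,0),(125,125,125)) 
foot=cv2.bitwise_or(foot,top*255)
c=max(cv2.findContours(foot,cv2.RETR_EXTERNAL,cv2.CHAIN_APPROX_NONE)[0],key=cv2.contourArea).reshape(-1,2)+(165,155)
c=c[(c[:,1]>195)&(c[:,0]>195) | (c[:,0]>222)]
q=plane(T,c,.008)[:,:2]
A=np.c_[2*q,np.ones(len(q))];s=np.linalg.lstsq(A,(q**2).sum(1),rcond=None)[0];print("foot",s[:2],np.sqrt(s[2]+s[:2]@s[:2]))
# yel-rib: axis from 44mm+ radius at 56deg
for k in P:
    d=P[k][:2]-cap[:2];print(k,np.hypot(*d).round(4),np.degrees(np.arctan2(d[1],d[0])).round(1))
    d=P[k][:2]-s[:2];print('  foot',np.hypot(*d).round(4),np.degrees(np.arctan2(d[1],d[0])).round(1))
E
```

```text
mark [0.4736 0.1397 0.11  ] 0.0009
yel [0.4719 0.1586 0.0667] 0.001
rib [0.4568 0.1189 0.0672] 0.0001
ellipse ((31.50345230102539, 28.172391891479492), (32.00188064575195, 35.43180465698242), 105.77900695800781)
cap c [0.501  0.1225 0.1135]
minc 0.5007380843162537 0.12219531089067459 0.03629673644900322
foot [0.50126277 0.12304639] 0.05613517788439104
mark 0.0323 147.8
  foot 0.0323 148.9
yel 0.0464 128.9
  foot 0.0461 129.6
rib 0.0443 -175.4
  foot 0.0446 -174.7
```

The heights, radii and the 56° rib spacing all fit the given sizes: axis about (0.501, 0.1225), jar x about 185°, cap x about 148°. I'll cross-check the cap angle on the wing and locate the other objects.

```bash
python3 - <<'E'
from cell import r
from h import *
T=cam(r,"top")
im=cv2.imread("pics/top0.png")[155:225,165:245]; h=cv2.cvtColor(im,cv2.COLOR_BGR2HSV);H,Sa,V=cv2.split(h)
# dark long side of the wing: inside cap, V low
m=((V<62)&(H>100)&(H<130)&(Sa>130)).astype(np.uint8); m[45:]=0; m[:, 45:]=0
ys,xs=np.nonzero(m); print(len(xs))
# side face spans z .1135...1475; use mean height
for z in(.1135,.13,.1475):
    q=plane(T,np.c_[xs+165,ys+155],z)[:,:2];l=cv2.fitLine(q.astype(np.float32),cv2.DIST_HUBER,0,.01,.01).ravel()
    print(z,l.round(4),np.degrees(np.arctan2(l[1],l[0]))%180)
print("red",plane(T,[(403,188)],.104), "vial",plane(T,[(292,212)],.054))
print("pred mark at 148 ", proj(T,[[.501+.032*np.cos(np.radians(148)),.1225+.032*np.sin(np.radians(148)),.1135]]))
E
```

```text
128
0.1135 [ 0.8944 -0.4474  0.5002  0.1232] 153.42546
0.13 [ 0.8943 -0.4474  0.4967  0.1194] 153.42502
0.1475 [ 0.8944 -0.4474  0.493   0.1153] 153.42557
red [[ 0.49463709 -0.29213819  0.104     ]] vial [[ 0.45235912 -0.06573623  0.054     ]]
pred mark at 148  [[187.21909889 196.62479475]]
```

>>> play_rows --pt "33 -21.5 0 0 0 0" --pt "33 -21.5 0 0 0 0" --pt "33 -21.5 0 0 0 0" --pt "33 -21.5 0 0 0 0" --pt "33 -21.5 0 0 0 0" --pt "33 -21.5 0 0 0 0" --pt "33 -21.5 0 0 0 0" --pt "33 -21.5 0 0 0 0" --pt "33 -21.5 0 0 0 0" --pt "33 -21.5 0 0 0 0" --claw 0

```text
time: 0.93
tcp_pos: [0.4293, -0.3035, 0.2383]
tool_rot: [-3.137, 0.002, 0.248]
ft_force: [0.1, -1.0, -0.4]
opening: 0.0855
```

```bash
python3 - <<'E'
from cell import r
from h import *
T=cam(r,"top");S=cam(r,"scene")
f=lambda p:(165+p[0]/7-.5,155+p[1]/7-.5)
for z,a,b in((.1135,(272,135),(205,270)),(.1475,(213,92),(137,235)),(.1475,(257,102),(180,255))):
    q=plane(T,[f(a),f(b)],z)[:,:2];d=q[1]-q[0];print(z,q.round(4).tolist(),np.hypot(*d),np.degrees(np.arctan2(d[1],d[0])))
g=lambda p:(225+(p[0]-410)/5-.4,150+p[1]/5-.4)
q=plane(S,[g((618,42)),g((516,58))],.1475)[:,:2];d=q[1]-q[0];print(q.round(4),np.hypot(*d),np.degrees(np.arctan2(d[1],d[0])))
E
```

```text
0.1135 [[0.5201, 0.1098], [0.481, 0.127]] 0.04272881577477323 156.29703171183752
0.1475 [[0.5242, 0.1189], [0.4842, 0.1376]] 0.04416764002709699 154.9246810408991
0.1475 [[0.5214, 0.1068], [0.4787, 0.1258]] 0.04676558982310564 156.06730663628966
[[0.5186 0.1046]
 [0.4779 0.1316]] 0.04878154288633206 146.45380725993417
```

>>> play_rows --pt "17 -38 0 0 0 0" --pt "17 -38 0 0 0 0" --pt "17 -38 0 0 0 0" --pt "17 -38 0 0 0 0" --pt "17 -38 0 0 0 0" --pt "17 -38 0 0 0 0" --pt "17 -38 0 0 0 0" --pt "17 -38 0 0 0 0" --pt "17 -38 0 0 0 0" --pt "17 -38 0 0 0 0"

```text
time: 1.77
tcp_pos: [0.4998, 0.1072, 0.2383]
tool_rot: [-3.136, 0.003, 0.248]
ft_force: [2.2, -0.9, 0.6]
opening: 0.0858
```

>>> play_rows --pt "0 0 0 0 0 -7" --pt "0 0 0 0 0 -7" --pt "0 0 0 0 0 -7" --pt "0 0 0 0 0 -7" --pt "0 0 0 0 0 -7" --pt "0 0 0 0 0 -7" --pt "0 0 0 0 0 -7" --pt "0 0 0 0 0 -7" --pt "0 0 0 0 0 -7" --pt "0 0 0 0 0 -7"

```text
time: 2.6
tcp_pos: [0.4984, 0.1176, 0.2357]
tool_rot: [-3.132, -0.005, 1.495]
ft_force: [-0.5, 0.8, 0.7]
opening: 0.0856
```

>>> play_rows --pt "0 0 0 0 0 -7" --pt "0 0 0 0 0 -7" --pt "0 0 0 0 0 -7" --pt "0 0 0 0 0 -7" --pt "0 0 0 0 0 -7" --pt "0 0 0 0 0 -7" --pt "0 0 0 0 0 -7" --pt "0 0 0 0 0 -7" --pt "0 0 0 0 0 -7"

```text
time: 3.35
tcp_pos: [0.497, 0.1175, 0.2335]
tool_rot: [-3.139, -0.015, 2.62]
ft_force: [0.2, 0.6, -0.2]
opening: 0.0856
```

```bash
cat >> h.py <<'E'
from scipy.spatial.transform import Rotation as Ro
def go(r,pos,yaw):
    s=r.state();A=Ro.from_euler('xyz',s['tool_rot']);B=Ro.from_euler('xyz',[np.pi,0,np.radians(yaw)])
    d=A.inv().apply(np.array(pos)-s['tcp_pos'])*1e3; w=np.degrees((A.inv()*B).as_rotvec())
    print('t',round(s['time'],2),'shift',d.round(1),'turn',w.round(2),'pos',s['tcp_pos'].round(4),'yaw',np.degrees(s['tool_rot'][2]).round(1),'F',s['ft_force'].round(1),'T',s['ft_torque'].round(2),'q6',s['q'][5].round(2),'op',round(s['opening'],4))
E
python3 - <<'E'
from cell import r
from h import *
go(r,(.501,.1225,.130),150)
cv2.imwrite("pics/s1.png",cv2.resize(r.grab_frame("scene")[40:240,180:400],None,fx=2.7,fy=2.7))
cv2.imwrite("pics/t1.png",cv2.resize(r.grab_frame("top")[100:260,110:330],None,fx=3,fy=3))
E
```

```text
t 3.35 shift [ -2.5   6.7 103.5] turn [-0.18 -0.87  0.14] pos [0.497  0.1175 0.2335] yaw 150.1 F [ 0.2  0.6 -0.2] T [ 0.01 -0.08  0.01] q6 -0.95 op 0.0856
```

View pics/s1.png

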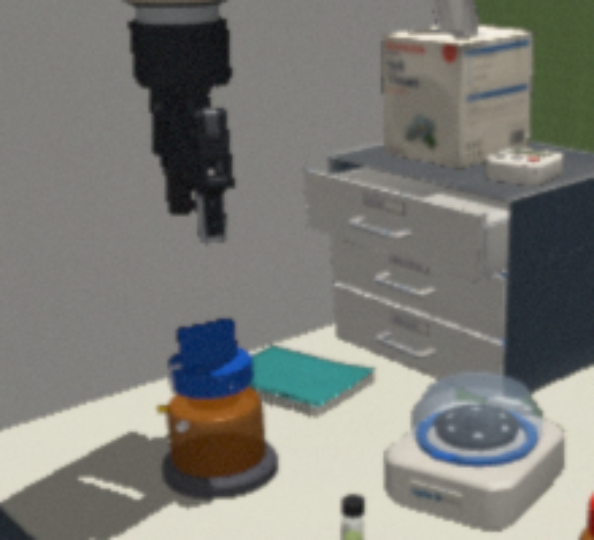

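View pics/t1.png

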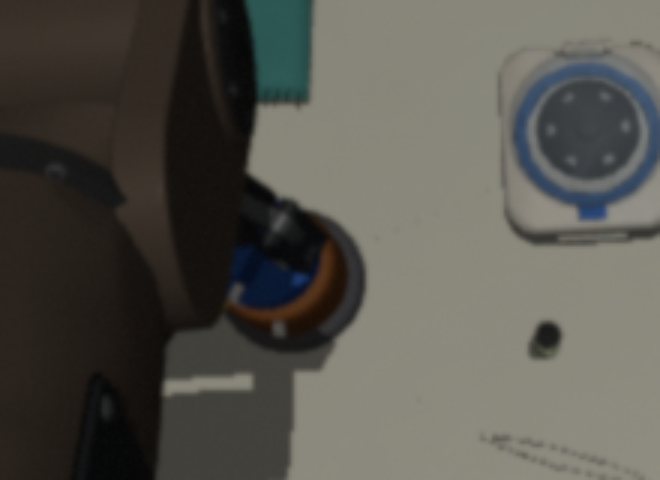

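The gripper is centred above the blue cap in both views: wing at about (206,340) in the scene crop, cap at about (280,270) in the top crop. I'll descend with the tilt correction.

>>> play_rows --pt "-2 6 10 -0.2 -0.9 0" --pt "0 0 25 0 0 0" --pt "0 0 25 0 0 0" --pt "0 0 20 0 0 0" --pt "0 0 10 0 0 0"

```text
time: 3.87
tcp_pos: [0.5035, 0.1221, 0.1428]
tool_rot: [3.137, 0.007, 2.591]
ft_force: [-0.2, -0.3, -0.4]
opening: 0.0856
```

```bash
python3 - <<'E'
from cell import r
from h import *
go(r,(.501,.1225,.130),150)
E
```

```text
t 3.87 shift [ 2.4 -1.  12.8] turn [ 0.27  0.39 -1.56] pos [0.5035 0.1221 0.1428] yaw 148.4 F [-0.2 -0.3 -0.4] T [-0.03 -0.01  0.01] q6 -0.91 op 0.0856
```

>>> play_rows --pt "2.4 -1 6.5 0.3 0.4 -1.5" --pt "0 0 6 0 0 0" --pt "0 0 0 0 0 0"

```text
time: 4.12
tcp_pos: [0.4998, 0.1224, 0.1273]
tool_rot: [-3.138, -0.004, 2.609]
ft_force: [0.6, 0.4, 0.7]
opening: 0.0853
```

```bash
python3 - <<'E'
from cell import r
from h import *
go(r,(.501,.1225,.130),150)
cv2.imwrite("pics/s2.png",cv2.resize(r.grab_frame("scene")[110:240,200:330],None,fx=4.5,fy=4.5,interpolation=cv2.INTER_CUBIC))
E
```

```text
t 4.12 shift [-1.   0.7 -2.8] turn [-0.21 -0.25 -0.49] pos [0.4998 0.1224 0.1273] yaw 149.5 F [0.6 0.4 0.7] T [ 0.01 -0.02 -0.03] q6 -0.93 op 0.0853
```

View pics/s2.png

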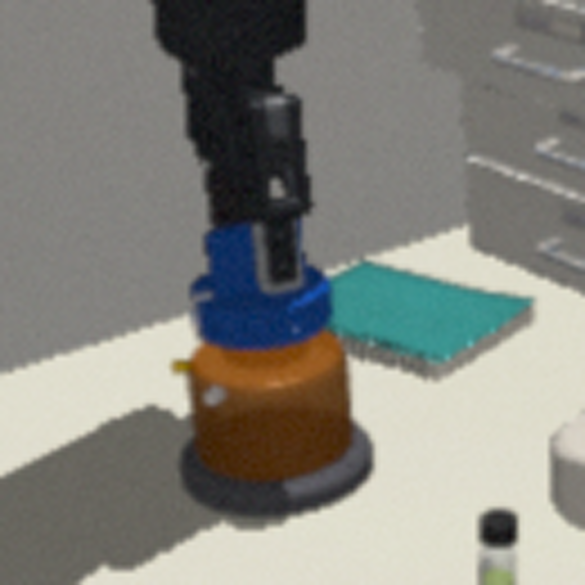

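The fingers straddle the wing and the tips are just above the cap's top. I'll raise about 2 mm and close.

>>> play_rows --pt "-0.5 0.5 -2.5 -0.2 -0.2 -0.5" --pt "0 0 0 0 0 0"

```text
time: 4.33
tcp_pos: [0.5013, 0.1227, 0.1316]
tool_rot: [3.14, 0.001, 2.618]
ft_force: [1.3, -0.2, -0.3]
opening: 0.0852
```

>>> play_rows --pt "0 0 0 0 0 0" --pt "0 0 0 0 0 0" --pt "0 0 0 0 0 0" --pt "0 0 0 0 0 0" --pt "0 0 0 0 0 0" --pt "0 0 0 0 0 0" --claw 1

```text
time: 4.83
tcp_pos: [0.5022, 0.1229, 0.1341]
tool_rot: [3.137, 0.005, 2.617]
ft_force: [-0.0, 0.1, 7.3]
opening: 0.0132
```

```bash
python3 - <<'E'
from cell import r
from h import *
go(r,(.501,.1225,.130),150)
cv2.imwrite("pics/s3.png",cv2.resize(r.grab_frame("scene")[110:240,200:330],None,fx=4.5,fy=4.5,interpolation=cv2.INTER_CUBIC))
E
```

```text
t 4.83 shift [ 0.9 -1.   4.1] turn [ 0.25  0.29 -0.08] pos [0.5022 0.1229 0.1341] yaw 149.9 F [-0.   0.1  7.3] T [0.01 0.08 0.05] q6 -0.93 op 0.0132
```

View pics/s3.png

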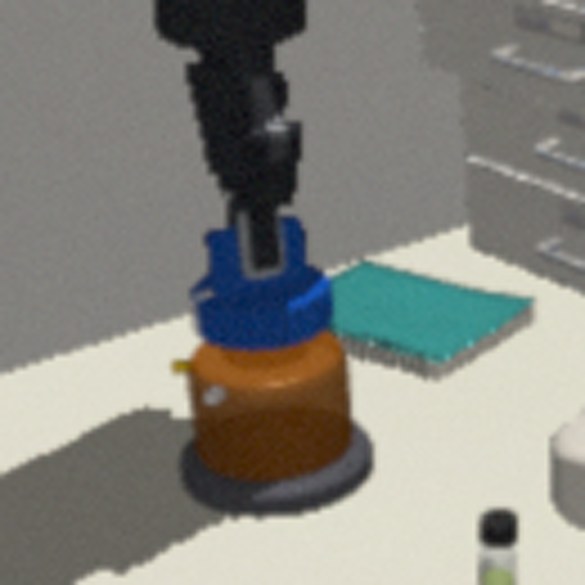

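The wing is gripped with an opening of 13.2 mm. Next is the anticlockwise turn (negative rz), in small batches.

>>> play_rows --pt "0 0 0.5 0 0 -4" --pt "0 0 0.5 0 0 -5" --pt "0 0 0.5 0 0 -5"

```text
time: 5.13
tcp_pos: [0.5029, 0.1233, 0.1341]
tool_rot: [3.137, 0.008, 2.866]
ft_force: [-1.2, 0.5, 6.9]
opening: 0.0125
```

```bash
python3 - <<'E'
from cell import r
from h import *
go(r,(.501,.1225,.134),185)
E
```

```text
t 5.13 shift [ 1.6 -1.3  0.1] turn [  0.18   0.49 -20.8 ] pos [0.5029 0.1233 0.1341] yaw 164.2 F [-1.2  0.5  6.9] T [ 0.18  0.26 -0.08] q6 -1.18 op 0.0125
```

>>> play_rows --pt "0.6 -0.5 0.5 0 0.3 -5" --pt "0.3 -0.3 1 0 0.2 -5"

```text
time: 5.3
tcp_pos: [0.5026, 0.1231, 0.1336]
tool_rot: [3.137, 0.002, 3.049]
ft_force: [0.8, -3.0, 3.6]
opening: 0.013
```

```bash
python3 - <<'E'
from cell import r
from h import *
go(r,(.501,.1225,.134),185)
cv2.imwrite("pics/s4.png",cv2.resize(r.grab_frame("scene")[110:240,200:330],None,fx=4.5,fy=4.5,interpolation=cv2.INTER_CUBIC))
E
```

```text
t 5.3 shift [ 1.5 -0.7 -0.4] turn [  0.27   0.15 -10.31] pos [0.5026 0.1231 0.1336] yaw 174.7 F [ 0.8 -3.   3.6] T [-0.54 -0.29 -0.05] q6 -1.37 op 0.013
```

View pics/s4.png

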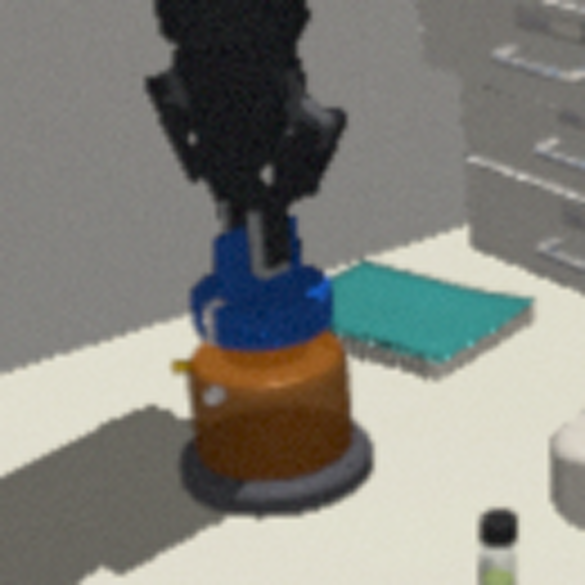

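The cap turns with the gripper: its mark is at (210,320) in the crop and is approaching the rib at (213,395). About 10° is left.

>>> play_rows --pt "0.3 0 0.5 0.2 0 -4" --pt "0.3 0 1 0 0 -4" --pt "0 0 1 0 0 -2"

```text
time: 5.6
tcp_pos: [0.5025, 0.1229, 0.1312]
tool_rot: [3.141, 0.004, -3.049]
ft_force: [-0.4, -0.1, -1.0]
opening: 0.0129
```

```bash
python3 - <<'E'
from cell import r
from h import *
go(r,(.501,.1225,.134),185)
E
```

```text
t 5.6 shift [ 1.5 -0.2 -2.8] turn [0.03 0.21 0.3 ] pos [0.5025 0.1229 0.1312] yaw -174.7 F [-0.4 -0.1 -1. ] T [-0.04  0.03 -0.01] q6 -1.55 op 0.0129
```

The force is gone and the TCP is sinking, so the cap is moving into the thread. I'll take it down.

>>> play_rows --pt "0 0 2 0 0 0" --pt "0 0 2 0 0 0" --pt "0 0 2 0 0 0"

```text
time: 5.85
tcp_pos: [0.5023, 0.1229, 0.1246]
tool_rot: [3.141, 0.003, -3.052]
ft_force: [1.7, -0.4, 8.4]
opening: 0.0127
```

>>> play_rows --pt "0 0 1.5 0 0 0" --pt "0 0 1 0 0 0"

```text
time: 6.02
tcp_pos: [0.5024, 0.1229, 0.1246]
tool_rot: [3.141, 0.005, -3.055]
ft_force: [-3.9, -0.6, 12.0]
opening: 0.0124
```

```bash
python3 - <<'E'
from cell import r
from h import *
go(r,(.501,.1225,.1245),185)
cv2.imwrite("pics/s5.png",cv2.resize(r.grab_frame("scene")[110:240,200:330],None,fx=4.5,fy=4.5,interpolation=cv2.INTER_CUBIC))
E
```

```text
t 6.02 shift [ 1.4 -0.3  0.1] turn [ 0.02  0.26 -0.05] pos [0.5024 0.1229 0.1246] yaw -175.0 F [-3.9 -0.6 12. ] T [-0.11  0.83  0.11] q6 -1.55 op 0.0124
```

View pics/s5.png

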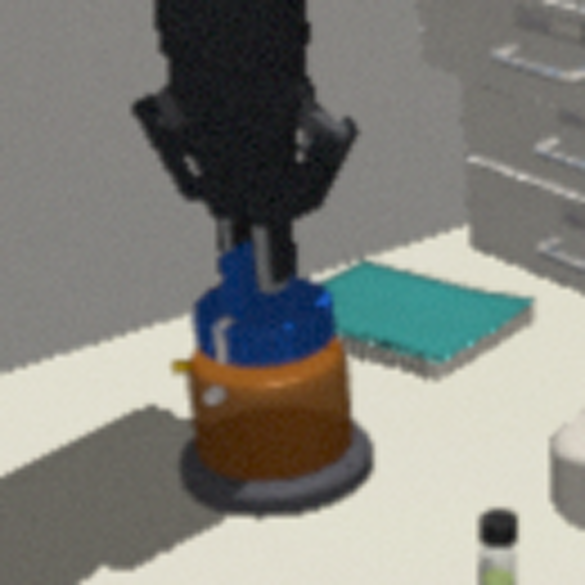

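It dropped 9.5 mm (TCP z 0.1341 to 0.1246) and seated, and the skirt is now down on the shoulder. Next I turn clockwise (positive rz).

>>> play_rows --pt "0.3 0 0 0 0.2 4" --pt "0.3 0 0 0 0 5" --pt "0 0 0 0 0 5" --pt "0 0 0 0 0 5"

```text
time: 6.4
tcp_pos: [0.5017, 0.1228, 0.1249]
tool_rot: [3.141, 0.002, 2.88]
ft_force: [1.1, 0.6, -0.9]
opening: 0.0126
```

```bash
python3 - <<'E'
from cell import r
from h import *
go(r,(.5015,.1225,.1246),129)
E
```

```text
t 6.4 shift [ 0.1 -0.4  0.3] turn [ 0.09  0.07 35.98] pos [0.5017 0.1228 0.1249] yaw 165.0 F [ 1.1  0.6 -0.9] T [0.01 0.   0.03] q6 -1.2 op 0.0126
```

>>> play_rows --pt "0 0 0 0 0 5" --pt "0 0 0.2 0 0 5" --pt "0 0 0 0 0 5" --pt "0 0 0.2 0 0 5" --pt "0 0 0 0 0 5" --pt "0 0 0 0 0 5"

```text
time: 6.9
tcp_pos: [0.5023, 0.1226, 0.1246]
tool_rot: [3.139, 0.002, 2.319]
ft_force: [-0.8, -2.1, 2.6]
opening: 0.0131
```

```bash
python3 - <<'E'
from cell import r
from h import *
go(r,(.5015,.1225,.1246),129)
im=r.grab_frame("scene");cv2.imwrite("pics/raw6.png",im)
cv2.imwrite("pics/s6.png",cv2.resize(im[150:230,220:300],None,fx=7,fy=7,interpolation=cv2.INTER_CUBIC))
E
```

```text
t 6.9 shift [ 0.5 -0.6  0. ] turn [0.14 0.12 3.9 ] pos [0.5023 0.1226 0.1246] yaw 132.9 F [-0.8 -2.1  2.6] T [-0.24  0.14  0.05] q6 -0.64 op 0.0131
```

View pics/s6.png

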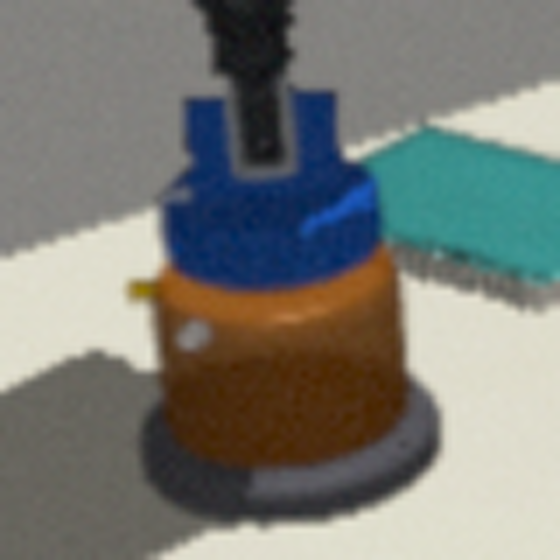

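```bash
python3 - <<'E'
from cell import r
from h import *
S=cam(r,"scene");c=np.array([.5015,.1225])
for uv,zz in(((245.3,177),(.1005,.104)),((243.6,175.9),(.110,.1135)),((239.6,190.6),(.067,)),((247.1,196.8),(.067,))):
  for z in zz:
    d=plane(S,[uv],z)[0,:2]-c;print(uv,z,np.hypot(*d).round(4),np.degrees(np.arctan2(d[1],d[0])).round(1))
a=np.radians(np.array([120,125,129,133,138]))
for z in(.104,):print(proj(S,np.c_[c[0]+.033*np.cos(a),c[1]+.033*np.sin(a),a*0+z]).round(1))
E
```

```text
(245.3, 177) 0.1005 0.03 121.4
(245.3, 177) 0.104 0.0289 137.2
(243.6, 175.9) 0.11 0.0332 148.2
(243.6, 175.9) 0.1135 0.0357 161.3
(239.6, 190.6) 0.067 0.0469 129.4
(247.1, 196.8) 0.067 0.0446 -175.8
[[244.  175.5]
 [243.8 176. ]
 [243.6 176.4]
 [243.6 176.8]
 [243.6 177.3]]
```

>>> play_rows --pt "0.2 0 0.2 0 0 3.5" --pt "0 0 0 0 0 0.5" --pt "0 0 0 0 0 0"

```text
time: 7.2
tcp_pos: [0.5023, 0.1226, 0.1246]
tool_rot: [3.139, 0.002, 2.242]
ft_force: [-1.0, 0.2, 1.7]
opening: 0.0131
```

```bash
python3 - <<'E'
from cell import r
from h import *
go(r,(.5015,.1225,.1246),129)
im=r.grab_frame("top");cv2.imwrite("pics/raw7.png",im)
cv2.imwrite("pics/t7.png",cv2.resize(im[150:230,160:250],None,fx=7,fy=7,interpolation=cv2.INTER_CUBIC)*2)
E
```

```text
t 7.2 shift [ 0.4 -0.7  0. ] turn [ 0.17  0.13 -0.53] pos [0.5023 0.1226 0.1246] yaw 128.5 F [-1.   0.2  1.7] T [-0.03  0.15 -0.04] q6 -0.56 op 0.0131
```

View pics/t7.png

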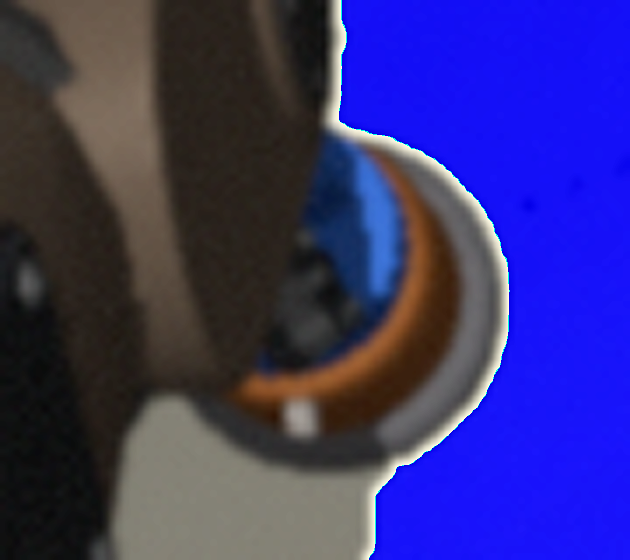

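The top view is blocked by the arm. I'll open, go straight up, and move aside for the check.

>>> play_rows --pt "0 0 0 0 0 0" --pt "0 0 0 0 0 0" --pt "0 0 0 0 0 0" --pt "0 0 0 0 0 0" --pt "0 0 0 0 0 0" --pt "0 0 0 0 0 0" --claw 0

```text
time: 7.75
tcp_pos: [0.5022, 0.1227, 0.124]
tool_rot: [3.139, 0.002, 2.248]
ft_force: [0.0, 0.5, -0.0]
opening: 0.0835
```

>>> play_rows --pt "0 0 -8 0 0 0" --pt "0 0 -15 0 0 0" --pt "0 0 -25 0 0 0" --pt "0 0 -30 0 0 0" --pt "0 0 -30 0 0 0" --pt "0 0 -15 0 0 0"

```text
time: 8.25
tcp_pos: [0.5002, 0.1224, 0.2508]
tool_rot: [-3.137, -0.003, 2.249]
ft_force: [0.2, -0.3, 0.5]
opening: 0.0852
```

```bash
python3 - <<'E'
from cell import r
from h import *
go(r,(.51,-.12,.24),129)
E
```

```text
t 8.25 shift [-195.1 -144.3   11. ] turn [-0.28 -0.16 -0.17] pos [0.5002 0.1224 0.2508] yaw 128.8 F [ 0.2 -0.3  0.5] T [-0.03  0.01 -0.02] q6 -0.57 op 0.0852
```

>>> play_rows --pt "-28 -20.5 0 -0.3 -0.2 0" --pt "-28 -20.5 0 0 0 0" --pt "-28 -20.5 0 0 0 0" --pt "-28 -20.5 0 0 0 0" --pt "-28 -20.5 0 0 0 0" --pt "-28 -20.5 0 0 0 0" --pt "-28 -20.5 0 0 0 0" --pt "-28 -20.5 0 0 0 0"

```text
time: 8.92
tcp_pos: [0.5143, -0.1601, 0.2628]
tool_rot: [3.13, 0.011, 2.26]
ft_force: [0.9, 0.4, 0.3]
opening: 0.0855
```

```bash
python3 - <<'E'
from cell import r
from h import *
go(r,(.51,-.12,.24),129)
im=r.grab_frame("top");cv2.imwrite("pics/raw8.png",im);i2=r.grab_frame("scene");cv2.imwrite("pics/raw8s.png",i2)
a=cv2.resize(im[155:225,165:245],None,fx=5,fy=5,interpolation=cv2.INTER_CUBIC); b=cv2.resize(i2[150:230,225:300],None,fx=5,fy=5,interpolation=cv2.INTER_CUBIC)
o=np.zeros((400,790,3),np.uint8); o[:350,:400]=cv2.convertScaleAbs(a,alpha=1.5); o[:400,410:785]=b
cv2.imwrite("pics/z8.png",o)
cv2.imwrite("pics/s8.png",i2)
E
```

```text
t 8.92 shift [33.9 22.  22.7] turn [0.69 0.6  0.51] pos [ 0.5143 -0.1601  0.2628] yaw 129.5 F [0.9 0.4 0.3] T [0.03 0.04 0.02] q6 -1.12 op 0.0855
```

View pics/z8.png

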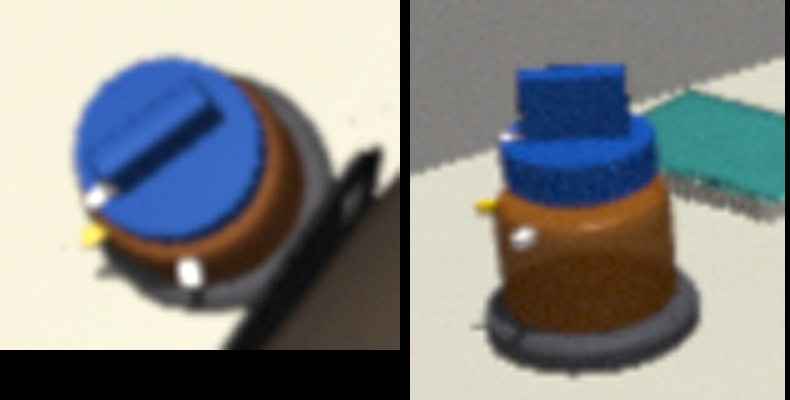

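View pics/s8.png

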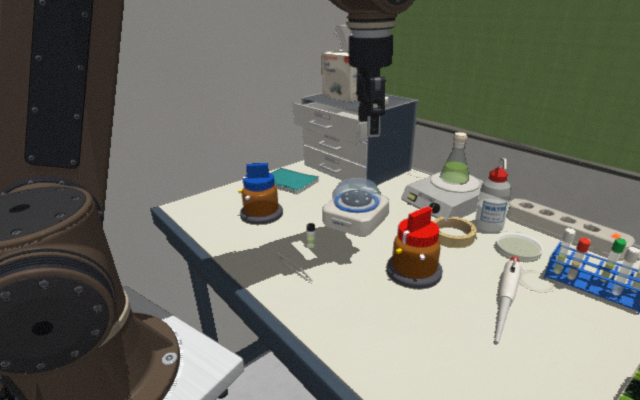

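```bash
python3 - <<'E'
from cell import r
from h import *
T=cam(r,"top");S=cam(r,"scene");c=np.array([.5015,.1225])
p,e=tri(T,(184.2,193.7),S,(244.6,176.8));print(p.round(4),e)
im=cv2.imread("pics/raw8.png")[155:225,165:245]; h=cv2.cvtColor(im,cv2.COLOR_BGR2HSV);H,Sa,V=cv2.split(h)
ys,xs=np.mgrid[30:48,10:45]; m=(Sa[30:48,10:45]<100)&(V[30:48,10:45]>105)&(V[30:48,10:45]<300)
blue=((H>100)&(H<130)&(Sa>130)&(V>80)).astype(np.uint8)
cc=max(cv2.findContours(blue,cv2.RETR_EXTERNAL,cv2.CHAIN_APPROX_NONE)[0],key=cv2.contourArea).reshape(-1,2)
e=cv2.fitEllipse(cc.astype(np.float32));cap=plane(T,[np.array(e[0])+(165,155)],.104)[0];print("cap",cap,e)
for u in((184.2,193.7),(183.8,193.5)):
  for z in (.1005,.104):
    for o in (c,cap[:2]):
        d=plane(T,[u],z)[0,:2]-o;print(u,z,np.hypot(*d).round(4),np.degrees(np.arctan2(d[1],d[0])).round(1))
# same single-view measure for ribs
for u in((183.2,201.8),(202.4,208.8)):
    d=plane(T,[u],.067)[0,:2]-c;print("rib",np.hypot(*d).round(4),np.degrees(np.arctan2(d[1],d[0])).round(1))
f=lambda p:(165+p[0]/5-.4,155+p[1]/5-.4)
for z,a,b in((.138,(190,82),(92,155)),(.138,(213,108),(108,180)),(.104,(223,117),(122,192))):
    q=plane(T,[f(a),f(b)],z)[:,:2];d=q[1]-q[0];print(z,np.hypot(*d),np.degrees(np.arctan2(d[1],d[0])))
E
```

```text
[0.4824 0.1479 0.1023] 0.001610723894572183
cap [0.5008683 0.1204343 0.104    ] ((33.6014518737793, 29.23954963684082), (32.4713249206543, 34.985538482666016), 130.46905517578125)
(184.2, 193.7) 0.1005 0.0328 126.1
(184.2, 193.7) 0.1005 0.0341 123.2
(184.2, 193.7) 0.104 0.0325 128.0
(184.2, 193.7) 0.104 0.0337 125.0
(183.8, 193.5) 0.1005 0.0332 124.8
(183.8, 193.5) 0.1005 0.0346 121.9
(183.8, 193.5) 0.104 0.0329 126.6
(183.8, 193.5) 0.104 0.0342 123.7
rib 0.0472 129.6
rib 0.0448 -175.4
0.138 0.04638034904298918 128.71067383310094
0.138 0.04820409227308481 126.2441575198932
0.104 0.04953188741904625 128.44769276282736
```

The mark, the wing and the gripper yaw at release (128.5°) put the cap at about 124–129°, and the yellow rib is at about 129°. The cap is down, and the vial and red jar are where they were. I'm handing in.

```bash
python3 - <<'E'
from cell import r
print(r.close_job())
E
```

```text
the job is handed in; nothing more can be done
None
```

The blue cap is closed on its jar and the job is handed in, at about 9 s on the robot clock (limit 35 s).

**What I did:** I gripped the blue cap by its wing and turned it about 35° anticlockwise until its white mark met the white rib. There it went down 9.5 mm (tool height 134.1 to 124.6 mm) and seated under about 12 N. I then turned it about 56° clockwise, let go and moved clear.

**Last checks:**
- **Cap angle:** the gripper was at 128.5° when it let go, and the yellow rib measures about 129°. In the final pictures the wing's edges read 126–129° and the white mark 122–128°. So the mark is at the yellow rib, or at most a few degrees past it.
- **Disagreement:** the picture readings of the cap angle differed from each other by several degrees throughout. I relied mostly on the gripper angle, because the pads sit flat on the wing.
- **Seating:** after release the cap's skirt sits down on the jar's shoulder in both views.
- **Other objects:** the red-capped jar and the vial look unmoved in the last scene view. The gripper stayed open and above everything.
- **Force:** the highest reading I saw was about 12 N, during the press-down.

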